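# Hang the last mug on the revolving mug tree

### The arm

A 6-joint arm with a two-finger parallel gripper is mounted at the origin on a cart in front of the work surface, level with it; the furniture and walls round the work are solid. World frame = base frame: x ahead of the robot, y to its left, z up, the work surface at z = 0. Lengths are in m, angles in rad, forces in N, time in s.
With the tool pointing down it reaches from about 0.375 to 0.9 m from the base axis. Payload 3.1 kg.
Tool frame: the origin (TCP) lies at the very end of the fingers, on their centre line; the grasp point (between the pads) lies 19 mm behind it; z points along the fingers, y is the line along which they close (so a half turn about z gives the same grasp; the last joint's range is limited). The gripper opens to 87 mm and grips with 3 to 60 N. Pads are 19 mm wide; open, the fingers measure 117 mm over their backs; the gripper's body (75 mm by 190 mm) begins 51 mm behind the grasp point.
Start: joints at [-1.296, 0.527, 1.433, -0, 1.181, -0.178], TCP at [0.274, -0.562, 0.223] pointing down, gripper open.
Joint ranges: [-3.08, 3.08], [-0.75, 2.2], [0.22, 2.44], [-1.43, 4.57], [0, 2.65], [-2.85, 2.85]. Speed limits (rad/s): [2.79, 2.79, 3.14, 3.14, 3.14, 3.14].

### API

Orientations are given as a unit quaternion [x, y, z, w].
In Python, from rig import robot gives the robot as it stands. The module is installed in compiled form; this text tells all that it offers.
- The arm moves only by the tool servo_tool, never from a script. Its argument "rows" is one flat list of numbers, 5 for each row, row after row: the closure, from -1 (fully open) to 1 (shut), so that 0 is half open, then the shift along the tool's x, y, z in m, then the turn about the tool's z in degrees. A call has 1 to 5 rows; each row shifts and turns the commanded pose from where the row before left it, along the tool's axes as they then stand; what a row does not reach is not made up. A row lasts 1/12 s, in which the tool goes at most 41.7 mm and 7.16 degrees, less where a joint would pass 70% of its speed; a pose out of reach is approached as far as the arm can. A call with a gripper value outside its range is refused whole. The fingers move at their own pace and stop on an object; "newtons" is the grip in N (left out, the last holds). Time passes only in rows, so rows that do not move let the fingers close. It gives the time, the measured TCP pose, the force, the opening and the grip force at its end, in the units of the state.
- robot.get_obs(): the state, without advancing time (a new reading comes with each control period).
- robot.camera(name): name is "scene" or "side" or "wrist"; returns a dict with "pixels" (384x512x3 uint8, red, green, blue), "intrinsics" (3x3 intrinsics, pixels), "dist" ([k1, k2, p1, p2, k3] as OpenCV has them; the pictures are not rectified), "rvec" (rotation vector, rad) and "tvec" (3), from world to camera coordinates, as OpenCV has them; the wrist camera has in their place "mount" (4x4, takes a point from camera to tool coordinates, whose origin is the TCP and whose axes are the flange's). Camera axes: x right, y down, z forward; pixel columns grow to the right and rows downward; lengths in m; the calibration is good to about 2 mm. A picture is of the moment at which its call begins: read the wrist's pose just before it. There is no depth.
- robot.hand_in(): hands the job in; it is judged then, once.
Trained networks look in a picture, given as the dict that the camera call returned (one of the last four; its "shot" number tells which), for a name from the list of things; names that differ only in an ending like _2 or _b are one class to them, and where a whole thing is asked for, a point or a joint stands for the part that bears it (a point fixed in the world has none). Each returns a list of dicts, best first, with "score" (0 to 1); they miss things now and then, are a little off and sometimes report something else, mostly with a low value. They report only what shows in the picture. A call takes as long as a camera call. They do not tell look-alikes from the thing itself.
- robot.spot_in(picture, query): "at" ([x, y, z] in m, in world coordinates, good to about 4 mm: the middle of the surface that is visible of it).
- robot.outline_of(picture, query): "region" (384x512 bool, what is visible of it).
- robot.place_of(picture, query): "at" ([x, y, z] in m, in world coordinates, good to about 4 mm: a listed point, or the origin of a listed thing).
The state is a dict: "time": time; "q": joint angles; "joint_velocities": joint speeds; "joint_torque": joint torques, N m; "position": TCP position; "tool_rot": TCP orientation; "ft_force": force on the tool from outside, world axes, zero at the start; "moment": the same for the moment, N m; "grip_width": finger opening in m; "grip_force": force on a finger pad.
Only numpy, scipy, OpenCV 4.12 (cv2) and the standard library are available. Lean on these libraries where they do the work, as an engineer would, in place of code of your own. Each camera call takes 0.05 s, during which the arm holds its last target. There are 200 camera calls.

### The job

Turn the revolving mug tree until its one empty arm points to the front of the worktop. Then hang the mug that stands on the worktop on that arm by its handle, letting its weight down gently so that it does not drop and swing, and leave it hanging still on the arm, which must still point to the front. Do not shift or knock over the things standing around.

Things in the scene. Friction and masses are not known exactly. Their poses are not given: they have to be found in the camera images.
- mug_centre (a point): The mug to hang, the only full-size one standing on the worktop: 0.2 to 0.4 kg, 90 mm high, 73 mm across, open top, walls counted 13 mm thick. Point on its axis, half-way up. Axes: z up, handle at -y, x along the handle's opening. The wall opposite the handle (outer face at y = +37 mm, flat for 50 mm along x) can be pinched, one finger inside. The tree's three mugs are fixed to it.
- mug_handle_eye (a point): Centre of the opening in that mug's handle, at [-1.5, -47, +1] mm from mug_centre, same axes. It is 22 mm wide (y), 40 mm high (z), open along x, where the handle is 11 mm thick; the handle's outer upright beyond it is 11 mm thick. Hung freely, the mug turns about the arm until its axis is about 65 degrees from upright: body under the arm, mouth pointing sideways and up.
- mug_tree: Foot of the revolving mug tree, fixed: wooden disc 140 mm across, 26 mm high. Origin on the tree's axis at worktop level, axes as the world's (-x is the front). The post on it (top 226 mm high) has four arms at right angles, each a 9 mm rod rising outward by 15 degrees from 185 mm height on the axis, with a 24 mm collar ending 77 mm from the axis and a 12 mm ball at the tip.
- carousel (a joint): Turn of post and arms, rad, anticlockwise from above; any number of turns. At 0 and multiples of 2 pi the empty arm points to the front (-x), at pi/2 to the right (-y). Light friction (0.12 N m), stays where left. The fixed mugs on the other arms reach from 55 to 135 mm from the axis, 60 mm to either side of their arm and from 12 mm above it to 115 mm below.
- free_arm_tip (a point): Centre of the ball at the tip of the empty arm: 150 mm from the tree's axis, 225 mm high. Axes: -x points outward along the arm (level), z up. The other three tips are the same, turned by quarter turns.
- free_arm_mid (a point): Point on the axis of the empty arm, 114 mm from the tree's axis, 215.5 mm high, about midway along the length on which a mug can hang (77 to 144 mm). Axes as for free_arm_tip.
- tumbler_centre (a point): Bystander: clear glass tumbler, 81 mm across, 91 mm high, centre half-way up; stands at the back left.
- small_cup_centre (a point): Bystander: small espresso cup, 60 x 84 x 53 mm with its handle, centre half-way up; stands in front of the tree.
- shaker_a_centre (a point): Bystander: glass shaker with a grey cap, 44 mm across, 90 mm high, centre half-way up; stands close beside the mug.
- shaker_b_centre (a point): Bystander: another glass shaker of the same shape and size, close beside the mug on the other side; centre half-way up.
- timer_centre (a point): Bystander: round kitchen timer, 64 mm across, 54 mm high, centre half-way up; stands close to the mug's handle.
- jar_centre (a point): Bystander: spice jar with a cap, 46 mm across, 106 mm high, centre half-way up; stands behind, left of the tree.
There are look-alikes about, which are no part of the job. Leave any pink look-alike of the part that bears mug_centre alone.

How it is judged:
On the way, in this order (a step that is already met when the one before it is completed fails the run):
1. the empty arm has been turned to the front (within 30 degrees) (x of free_arm_tip in the frame of mug_tree below -0.13 m), for 0.2 s.
2. the handle of the mug is over the empty arm (x of mug_handle_eye in the frame of free_arm_mid between -0.035 and 0.035 m and distance between mug_handle_eye and free_arm_mid below 0.045 m), for 0.2 s.
At the end, for the whole second after the job is handed in: The empty arm passes through the eye of the mug's handle (eye within about 40 mm of the middle of the arm along it, 25 mm sideways, 45 mm below) and carries the mug, which hangs at rest clear of the worktop; the arm still points to the front within 30 degrees (x of mug_handle_eye in the frame of free_arm_mid between -0.035 and 0.04 m and y of mug_handle_eye in the frame of free_arm_mid between -0.025 and 0.025 m and z of mug_handle_eye in the frame of free_arm_mid between -0.045 and 0 m and height (world z) of mug_centre above 0.14 m and x of free_arm_tip in the frame of mug_tree below -0.13 m and linear speed of mug below 0.04 m/s and angular speed of mug below 0.6 rad/s); the robot touches nothing.
It fails at once if the mug is let go so that it swings down fast (over 8 rad/s) (angular speed of mug above 8 rad/s).
It fails at once if a bystander is shifted by more than 30 mm or knocked over (distance of any of tumbler_centre, small_cup_centre, shaker_a_centre, shaker_b_centre, timer_centre, jar_centre from where it was at the start of the episode above 0.03 m).
It also fails if it takes over 72 s, if anything falls off the work surface, if the arm or the gripper's body presses on something with over 40 N, if the wrist force passes 120 N, or if a joint passes its speed limit or range.

## Working session

There is one attempt and no reset: what is moved stays moved. The work goes in short steps, Python scripts to look and compute and a tool call to move; the robot and the scene stay as the last step left them, time stands still between calls to the robot, and variables do not carry over. Pictures are saved under pics/ and viewed, at most 10 in all, crops included, and the job is handed in when it is done.

Besides the shell and the picture viewer there is one more tool, called after "Emit:" as name(argument=value, ...) on one line, values as JSON. servo_tool: Moves the arm, as the interface text tells. Its arguments: {"type":"object","properties":{"rows":{"type":"array","items":{"type":"number"}},"newtons":{"type":"number"}},"required":["rows"]}

```bash
mkdir -p pics; cat > h.py <<'E'
import cv2,numpy as np
from rig import robot
from scipy.spatial.transform import Rotation as R
def save(p,n): cv2.imwrite('pics/'+n,cv2.cvtColor(p['pixels'],cv2.COLOR_RGB2BGR))
def proj(p,X): return cv2.projectPoints(np.array(X,float).reshape(-1,1,3),np.array(p['rvec']),np.array(p['tvec']),np.array(p['intrinsics']),np.array(p['dist']))[0].reshape(-1,2)
E
python3 - <<'E'
from h import *
a=robot.camera('scene');b=robot.camera('side')
im=np.hstack([a['pixels'],b['pixels']])
save(a,'s1.png');save(b,'d1.png')
for p,nm in((a,'scene'),(b,'side')):
  for q in ['mug_centre','mug_handle_eye','mug_tree','free_arm_tip','free_arm_mid','tumbler_centre','small_cup_centre','shaker_a_centre','timer_centre','jar_centre']:
    print(nm,q,[(np.round(d['at'],3).tolist(),round(d['score'],2),proj(p,d['at'])[0].astype(int).tolist()) for d in robot.place_of(p,q)])
o=robot.get_obs();print(o['time'],o['position'],o['tool_rot'],o['grip_width'])
E
```

```text
scene mug_centre [([0.5, 0.095, 0.048], 0.78, [264, 234]), ([0.416, -0.01, 0.044], 0.76, [312, 232])]
scene mug_handle_eye [([0.531, 0.142, 0.046], 0.86, [243, 237]), ([0.43, -0.059, 0.045], 0.85, [319, 223])]
scene mug_tree [([0.635, -0.198, 0.002], 0.84, [295, 196])]
scene free_arm_tip [([0.732, -0.314, 0.231], 0.64, [299, 120])]
scene free_arm_mid [([0.706, -0.284, 0.213], 0.83, [299, 128])]
scene tumbler_centre []
scene small_cup_centre [([0.418, -0.166, 0.029], 0.58, [343, 216])]
scene shaker_a_centre [([0.428, 0.149, 0.047], 0.59, [269, 255])]
scene timer_centre [([0.57, 0.218, 0.029], 0.82, [212, 247])]
scene jar_centre [([0.698, 0.11, 0.049], 0.71, [214, 208])]
side mug_centre [([0.497, 0.096, 0.046], 0.63, [256, 253])]
side mug_handle_eye [([0.524, 0.137, 0.047], 0.77, [237, 248])]
side mug_tree []
side free_arm_tip [([0.732, -0.314, 0.225], 0.76, [374, 119])]
side free_arm_mid [([0.708, -0.282, 0.215], 0.91, [367, 128])]
side tumbler_centre [([0.735, 0.27, 0.044], 0.93, [172, 204])]
side small_cup_centre []
side shaker_a_centre [([0.429, 0.146, 0.044], 0.81, [244, 279])]
side timer_centre [([0.568, 0.211, 0.032], 0.83, [205, 246])]
side jar_centre [([0.701, 0.116, 0.054], 0.97, [229, 199]), ([0.428, 0.15, 0.045], 0.65, [242, 279])]
1.1 [ 0.27402044 -0.56171298  0.22256814] [ 9.74363602e-01  2.24979044e-01 -8.20511809e-06  1.30234178e-05] 0.08695730320898754
```

View pics/s1.png

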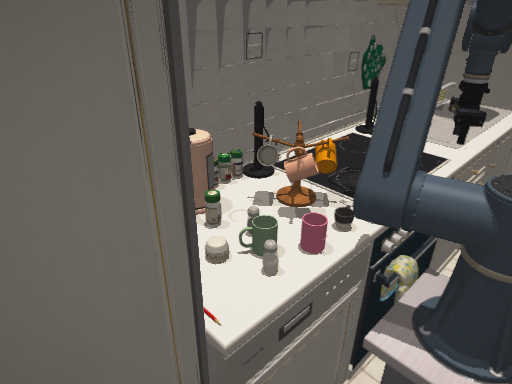

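View pics/d1.png

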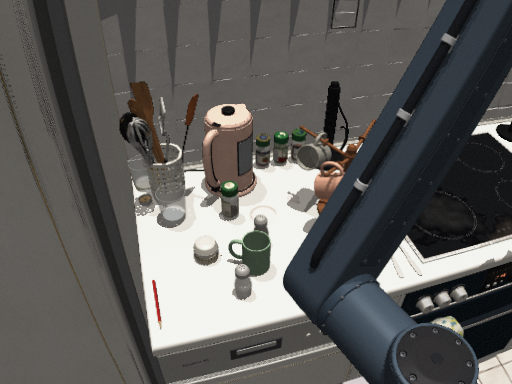

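The mug candidates are green at scene (264,234) / side (256,253) and pink at scene (313,232). The green one fits: it has shakers on both sides, the timer sits by its handle, and the pink look-alike is excluded. The empty arm points away at the back right, with its tip at about scene (299,120) / side (374,119). I'll confirm both in one enlarged crop.

```bash
python3 - <<'E'
from h import *
a=cv2.imread('pics/s1.png');b=cv2.imread('pics/d1.png')
c=np.hstack([cv2.resize(a[90:290,195:365],None,fx=2.9,fy=2.9,interpolation=3)[:580,:400],cv2.resize(b[90:290,190:390],None,fx=2.9,fy=2.9,interpolation=3)[:580,:400]])
c=np.hstack([cv2.resize(a[90:290,215:355],(400,571)),cv2.resize(b[90:290,220:360+20],(400,500)).copy() if 0 else cv2.resize(b[90:290,230:390-20],(400,571))])
cv2.imwrite('pics/c1.png',c)
p=robot.camera('scene')
def ground(u,v,z=0):
    K=np.array(p['intrinsics']);d=cv2.undistortPoints(np.array([[[u,v]]],float),K,np.array(p['dist']))[0,0]
    Rm=cv2.Rodrigues(np.array(p['rvec']))[0];C=-Rm.T@np.array(p['tvec']);r=Rm.T@np.array([d[0],d[1],1]);return C+r*(z-C[2])/r[2]
print('stand',ground(258,173),'cam',ground(258,173,.2))
T=np.array([.635,-.198]);
for ang in(-50,40,130,220):
  t=np.radians(ang);print(ang,proj(p,[[T[0]+.15*np.cos(t),T[1]+.15*np.sin(t),.225]]).astype(int))
print(proj(p,[[.635,-.198,.226]]))
for q in['mug_tree','free_arm_tip','mug_handle_eye','mug_centre','shaker_b_centre','carousel']:
  print(q,[(np.round(d['at'],3).tolist(),round(d['score'],2)) for d in robot.place_of(p,q)])
E
```

```text
stand [ 0.86417097 -0.24094108  0.        ] cam [0.56066422 0.06137752 0.2       ]
-50 [[298 121]]
40 [[252 133]]
130 [[299 152]]
220 [[346 137]]
[[299.16059693 135.32333674]]
mug_tree [([0.633, -0.197, -0.001], 0.92)]
free_arm_tip [([0.732, -0.314, 0.231], 0.65)]
mug_handle_eye [([0.528, 0.138, 0.042], 0.87), ([0.434, -0.058, 0.048], 0.86)]
mug_centre [([0.5, 0.095, 0.05], 0.89), ([0.415, -0.007, 0.042], 0.58)]
shaker_b_centre [([0.578, 0.062, 0.042], 0.54)]Traceback (most recent call last):
  File "<stdin>", line 16, in <module>
ValueError: it knows: free_arm mid, free_arm tip, jar_centre, mug_centre, mug_handle_eye, mug_tree, shaker_a_centre, shaker_b_centre, small_cup_centre, timer_centre, tumbler_centre
```

View pics/c1.png

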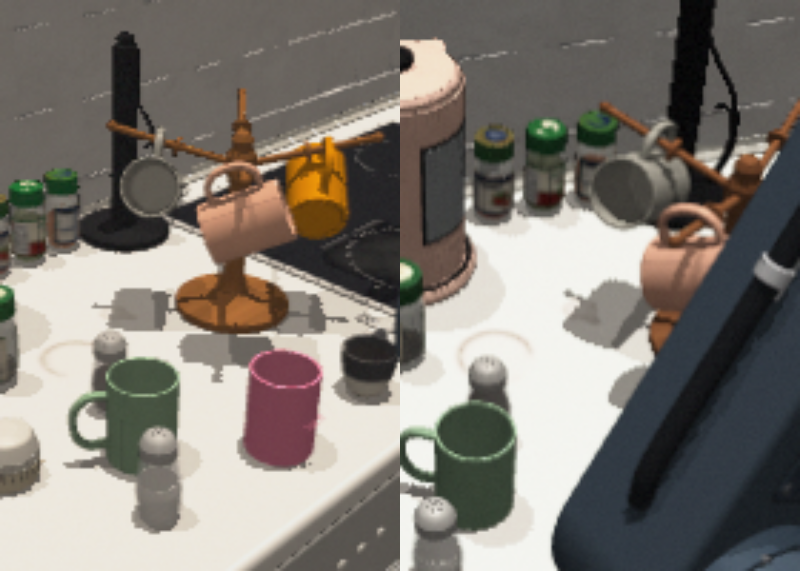

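The crop confirms it: the green mug is ours, at left-crop (140,410) with a shaker on each side and its handle toward the timer. The magenta one at (283,408) is the look-alike. The bare rod rising behind the post at (240,110) is the empty arm, at world angle about -50°. I'll turn the tool and lift it, then cross over to the arm.

Emit:
servo_tool(rows=[-0.15, 0, 0, -0.015, -7, -0.15, 0, 0, -0.015, -7, -0.15, 0, 0, -0.015, -7, -0.15, 0, 0, -0.015, -7, -0.15, 0, 0, -0.015, -7])

```text
time: 1.82
position: [0.274, -0.5616, 0.2982]
tool_rot: [0.86, 0.51, 0.0, -0.0]
ft_force: [-0.3, 0.2, 0.2]
grip_width: 0.0614
grip_force: 0.0
```

Emit:
servo_tool(rows=[-0.15, 0, 0, 0, -7, -0.15, 0, 0, 0, -7, -0.15, 0, 0, 0, -7, -0.15, 0, 0, 0, -7, -0.15, 0, 0, 0, -7])

```text
time: 2.23
position: [0.274, -0.5616, 0.2976]
tool_rot: [0.667, 0.745, 0.0, -0.0]
ft_force: [-0.3, 0.0, 0.4]
grip_width: 0.0504
grip_force: 0.0
```

Emit:
servo_tool(rows=[-0.15, 0, 0, 0, -7, -0.15, 0, 0, 0, -7, -0.15, 0, 0, 0, -7, -0.15, 0, 0, 0, -7, -0.15, 0, 0, 0, -6])

```text
time: 2.65
position: [0.274, -0.5616, 0.2975]
tool_rot: [0.42, 0.908, 0.0, -0.0]
ft_force: [0.3, -1.3, 0.1]
grip_width: 0.0505
grip_force: 0.0
```

Emit:
servo_tool(rows=[-0.15, -0.007, 0.036, 0, 0, -0.15, -0.007, 0.036, 0, 0, -0.15, -0.007, 0.036, 0, 0, -0.15, -0.007, 0.036, 0, 0, -0.15, -0.007, 0.036, 0, 0])

```text
time: 3.07
position: [0.4356, -0.4719, 0.2976]
tool_rot: [0.423, 0.906, 0.0, 0.0]
ft_force: [-0.7, 0.1, -1.1]
grip_width: 0.0501
grip_force: 0.0
```

Emit:
servo_tool(rows=[-0.15, -0.006, 0.036, 0, 0, -0.15, -0.006, 0.036, 0, 0, -0.15, -0.006, 0.036, 0, 0, -0.15, -0.006, 0.036, 0, 0, -0.15, -0.006, 0.036, 0, 0])

```text
time: 3.48
position: [0.593, -0.3789, 0.2975]
tool_rot: [0.423, 0.906, -0.0, -0.0]
ft_force: [-0.4, -0.3, -0.4]
grip_width: 0.0497
grip_force: 0.0
```

Emit:
servo_tool(rows=[-0.15, -0.002, 0.036, 0, 0, -0.15, -0.002, 0.036, 0, 0, -0.15, -0.002, 0.036, 0, 0, -0.15, -0.002, 0.036, 0, 0, -0.15, 0, 0, 0, 0])

```text
time: 3.9
position: [0.7121, -0.2875, 0.2966]
tool_rot: [0.419, 0.908, 0.002, 0.001]
ft_force: [-0.3, -0.1, 0.5]
grip_width: 0.0502
grip_force: 0.0
```

```bash
cat >> h.py <<'E'
def wrist():
    o=robot.get_obs();p=robot.camera('wrist');T=np.eye(4);T[:3,:3]=R.from_quat(o['tool_rot']).as_matrix();T[:3,3]=o['position']
    p=p;W=T@np.array(p['mount']);Wi=np.linalg.inv(W);p2=dict(p);p2['rvec']=cv2.Rodrigues(Wi[:3,:3])[0];p2['tvec']=Wi[:3,3];return o,p,p2
E
python3 - <<'E'
from h import *
o,p,p2=wrist();save(p,'w1.png');print(o['position'],o['tool_rot'])
for q in['mug_tree','free_arm tip','free_arm mid']:
  try: print(q,[(np.round(d['at'],3).tolist(),round(d['score'],2)) for d in robot.place_of(p,q.replace(' ','_'))])
  except Exception as e: print(e)
print(proj(p2,[[.732,-.314,.225],[.711,-.290,.2155],[.634,-.198,.226],o['position']]))
E
```

```text
[ 0.71206877 -0.28748382  0.29657982] [4.19376506e-01 9.07809648e-01 2.06383754e-03 8.54509379e-04]
mug_tree [([0.635, -0.196, 0.002], 0.93)]
free_arm tip [([0.733, -0.311, 0.225], 0.86)]
free_arm mid [([0.703, -0.283, 0.221], 0.63)]
[[250.9583175  237.20164386]
 [250.38077685 199.32162035]
 [250.97686812  49.70149676]
 [253.38550038 234.35025663]]
```

View pics/w1.png

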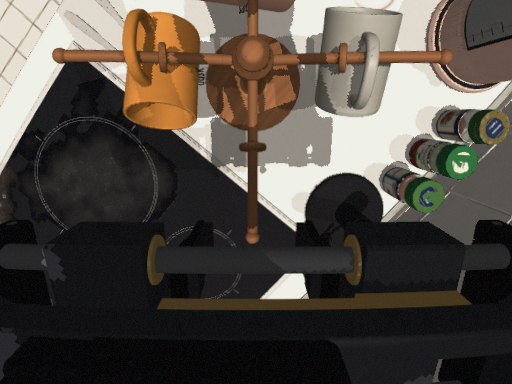

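The wrist view shows the bare rod running down column 252 between the open fingers, with the ball at (252,238). The orange and grey mugs are well clear to either side. I'll lower the tool to straddle the rod.

Emit:
servo_tool(rows=[-0.15, 0, 0, 0.034, 0, -0.15, 0, 0, 0.034, 0, -0.15, 0, 0, 0.034, 0, 0.4, 0, 0, 0, 0, 0.4, 0, 0, 0, 0])

```text
time: 4.52
position: [0.7046, -0.2945, 0.1934]
tool_rot: [0.424, 0.906, 0.0, -0.003]
ft_force: [-0.8, -0.5, 0.6]
grip_width: 0.0433
grip_force: 0.0
```

Emit:
servo_tool(rows=[0.5, 0.0009, -0.0145, 0, 7, 0.5, 0.0009, -0.0145, 0, 7, 0.5, 0.0009, -0.0145, 0, 7, 0.5, 0.0009, -0.0145, 0, 7, 0.5, 0.0009, -0.0145, 0, 7])

```text
time: 4.93
position: [0.642, -0.3231, 0.1998]
tool_rot: [0.678, 0.735, 0.001, 0.004]
ft_force: [1.2, 1.3, -0.5]
grip_width: 0.0229
grip_force: 0.5
```

Emit:
servo_tool(rows=[0.5, 0.0012, -0.0148, 0, 7, 0.5, 0.0012, -0.0148, 0, 7, 0.5, 0.0012, -0.0148, 0, 7, 0.5, 0.0012, -0.0148, 0, 7, 0.5, 0.0012, -0.0148, 0, 7])

```text
time: 5.35
position: [0.571, -0.3065, 0.1999]
tool_rot: [0.868, 0.497, 0.002, 0.004]
ft_force: [-0.1, -1.5, -0.5]
grip_width: 0.022
grip_force: 0.6
```

Emit:
servo_tool(rows=[0.5, 0.0012, -0.0148, 0, 7, 0.5, 0.0012, -0.0148, 0, 7, 0.5, 0.0012, -0.0148, 0, 7, 0.5, 0.0012, -0.0148, 0, 7, 0.5, 0, 0, 0, 0])

```text
time: 5.77
position: [0.5279, -0.2618, 0.1992]
tool_rot: [0.962, 0.275, 0.001, 0.001]
ft_force: [-0.7, 0.3, -0.5]
grip_width: 0.0219
grip_force: 0.0
```

Emit:
servo_tool(rows=[0.5, 0.001, -0.015, 0, 7, 0.5, 0.001, -0.015, 0, 7, 0.5, 0.001, -0.015, 0, 7, 0.5, 0.001, -0.015, 0, 6, 0.5, 0.001, -0.012, 0, 6])

```text
time: 6.18
position: [0.5116, -0.1946, 0.1982]
tool_rot: [1.0, -0.01, 0.002, 0.002]
ft_force: [-1.1, -1.4, -0.4]
grip_width: 0.0219
grip_force: 0.4
```

Emit:
servo_tool(rows=[0.5, 0, -0.001, 0, 0, 0.5, 0, 0, 0, 0, 0.1, 0, 0, 0, 0, 0.1, 0, 0, 0, 0])

```text
time: 6.52
position: [0.511, -0.1936, 0.1963]
tool_rot: [1.0, -0.008, 0.001, 0.001]
ft_force: [-0.6, 0.2, -0.0]
grip_width: 0.029
grip_force: 0.0
```

Emit:
servo_tool(rows=[0.1, 0, 0, -0.035, 0, 0.1, 0, 0, -0.035, 0, 0.1, 0, 0, -0.035, 0, 0.1, -0.02, 0, -0.03, 0, 0.1, 0, 0, 0, 0])

```text
time: 6.93
position: [0.4913, -0.1942, 0.3373]
tool_rot: [1.0, -0.008, 0.005, 0.004]
ft_force: [-0.1, 0.0, -0.3]
grip_width: 0.0388
grip_force: 0.0
```

```bash
python3 - <<'E'
from h import *
o,p,p2=wrist();save(p,'w2.png');print(o['position'],o['tool_rot'])
for nm,p in(('wrist',p),('scene',robot.camera('scene')),('side',robot.camera('side'))):
 for q in['mug_tree','free_arm_tip','free_arm_mid','mug_centre','mug_handle_eye']:
  print(nm,q,[(np.round(d['at'],3).tolist(),round(d['score'],2)) for d in robot.place_of(p,q)])
E
```

```text
[ 0.4913187  -0.194213    0.33725458] [ 0.99994884 -0.00828294  0.00458816  0.00355702]
wrist mug_tree []
wrist free_arm_tip [([0.485, -0.195, 0.225], 0.92)]
wrist free_arm_mid [([0.517, -0.193, 0.223], 0.62)]
wrist mug_centre [([0.417, -0.013, 0.047], 0.98), ([0.518, -0.192, 0.22], 0.63), ([0.502, 0.097, 0.041], 0.62), ([0.417, -0.171, 0.023], 0.53)]
wrist mug_handle_eye [([0.435, -0.057, 0.048], 0.81), ([0.522, 0.137, 0.043], 0.65), ([0.501, 0.094, 0.041], 0.24)]
scene mug_tree [([0.635, -0.198, -0.001], 0.57)]
scene free_arm_tip [([0.483, -0.194, 0.231], 0.81)]
scene free_arm_mid [([0.522, -0.195, 0.216], 0.96)]
scene mug_centre [([0.519, -0.192, 0.212], 0.69), ([0.411, -0.007, 0.042], 0.67), ([0.502, 0.099, 0.044], 0.63)]
scene mug_handle_eye [([0.432, -0.061, 0.047], 0.81), ([0.527, 0.139, 0.045], 0.56)]
side mug_tree [([0.639, -0.198, -0.0], 0.81)]
side free_arm_tip [([0.489, -0.195, 0.227], 0.91), ([0.734, 0.27, 0.046], 0.31)]
side free_arm_mid [([0.52, -0.192, 0.218], 0.77)]
side mug_centre [([0.732, 0.27, 0.044], 0.74), ([0.418, -0.012, 0.045], 0.7)]
side mug_handle_eye [([0.528, 0.139, 0.048], 0.49), ([0.436, -0.058, 0.047], 0.42)]
```

View pics/w2.png

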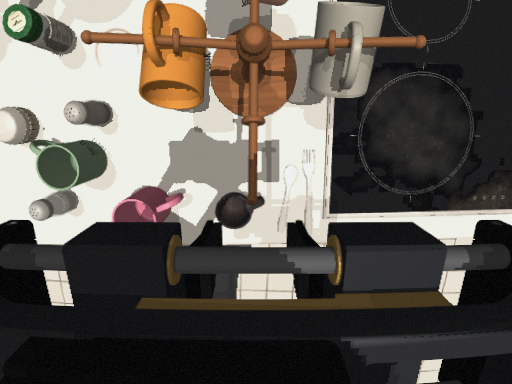

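The empty arm now points to the front, with the ball at (252,200) in the wrist view and the tip at about (0.485,-0.195). I'll go over the green mug's far wall and turn to line up with it.

Emit:
servo_tool(rows=[0.1, 0, -0.038, 0, -7, 0.1, 0, 0, 0, -7, 0.1, 0, 0, 0, -7, 0.1, 0, 0, 0, -7, 0.1, 0, 0, 0, -7])

```text
time: 8.25
position: [0.4909, -0.1536, 0.3307]
tool_rot: [0.955, 0.296, 0.0, 0.0]
ft_force: [1.0, -0.3, 0.6]
grip_width: 0.0395
grip_force: 0.0
```

Emit:
servo_tool(rows=[0.1, 0, 0, 0, -7, 0.1, 0, 0, 0, -7, 0.1, 0, 0, 0, -7, 0.1, 0, 0, 0, -7, 0.1, 0, 0, 0, -7])

```text
time: 8.67
position: [0.4908, -0.1539, 0.3307]
tool_rot: [0.822, 0.569, 0.0, 0.0]
ft_force: [0.3, -0.6, -0.4]
grip_width: 0.0392
grip_force: 0.0
```

Emit:
servo_tool(rows=[0.1, 0, 0, 0, -7, 0.1, 0, 0, 0, -7, 0.1, 0, 0, 0, -7, 0.1, 0, 0, 0, -7, 0.1, 0, 0, 0, -7])

```text
time: 9.08
position: [0.4908, -0.1539, 0.3307]
tool_rot: [0.613, 0.79, 0.0, 0.0]
ft_force: [-0.2, 0.4, -0.1]
grip_width: 0.0395
grip_force: 0.0
```

Emit:
servo_tool(rows=[0.1, 0, 0, 0, -7, 0.1, 0, 0, 0, -7, 0.1, 0, 0, 0, -7, 0.1, 0, 0, 0, -7, 0.1, 0, 0, 0, -7])

```text
time: 9.5
position: [0.4908, -0.1539, 0.3307]
tool_rot: [0.347, 0.938, -0.0, 0.0]
ft_force: [0.1, 0.1, -0.3]
grip_width: 0.039
grip_force: 0.0
```

Emit:
servo_tool(rows=[0.1, 0, 0, 0, -7, 0.1, 0, 0, 0, -3.5, 0.1, 0, 0, 0, 0])

```text
time: 9.75
position: [0.4908, -0.1539, 0.3307]
tool_rot: [0.263, 0.965, -0.0, 0.0]
ft_force: [0.3, -0.4, -0.4]
grip_width: 0.0391
grip_force: 0.0
```

Emit:
servo_tool(rows=[0.1, 0.0198, 0.0316, 0, 0, 0.1, 0.0198, 0.0316, 0, 0, 0.1, 0.0198, 0.0316, 0, 0, 0.1, 0.0198, 0.0316, 0, 0, 0.1, 0.0198, 0.0316, 0, 0])

```text
time: 10.17
position: [0.4854, 0.034, 0.3307]
tool_rot: [0.264, 0.964, 0.0, 0.0]
ft_force: [0.1, 0.3, -0.3]
grip_width: 0.0395
grip_force: 0.0
```

Emit:
servo_tool(rows=[0.1, 0.0198, 0.0316, 0.02, 0, 0.1, 0, 0, 0.02, 0, 0.1, 0, 0, 0, 0])

```text
time: 10.42
position: [0.4818, 0.0714, 0.2879]
tool_rot: [0.262, 0.965, -0.001, -0.003]
ft_force: [-1.2, -1.6, -0.4]
grip_width: 0.0391
grip_force: 0.0
```

```bash
python3 - <<'E'
from h import *
o,p,p2=wrist();print(o['position'],o['tool_rot'])
for q in['mug_centre','mug_handle_eye','shaker_a_centre','timer_centre']:
  print(q,[(np.round(d['at'],3).tolist(),round(d['score'],2)) for d in robot.place_of(p,q)])
c=np.array([.5,.096]);im=p['pixels'].copy()
for yaw,col in((149.5,(255,0,0)),):
  t=np.radians(yaw);x=np.array([np.cos(t),np.sin(t)]);y=np.array([-x[1],x[0]])
  th=np.linspace(0,2*np.pi,60)
  P=[[*(c+.0365*(np.cos(a)*x+np.sin(a)*y)),.09] for a in th]
  for u in proj(p2,P): cv2.circle(im,tuple(np.round(u).astype(int).tolist()),1,col,-1)
  P=[[*(c+a*x-b*y),.066] for a,b in((-.007,.069),(.004,.069),(-.007,.036),(.004,.036),(-.0015,.047))]
  for u in proj(p2,P): cv2.circle(im,tuple(np.round(u).astype(int).tolist()),1,(255,255,0),-1)
r=robot.outline_of(p,'mug_centre')
for d in r:
  ys,xs=np.where(d['region']);print(round(d['score'],2),xs.min(),xs.max(),ys.min(),ys.max())
cv2.imwrite('pics/w3.png',cv2.cvtColor(cv2.resize(im[20:260,130:450],(800,600)),cv2.COLOR_RGB2BGR))
E
```

```text
[0.48182103 0.07140825 0.28794704] [ 2.61734180e-01  9.65133487e-01 -6.96358839e-04 -3.47661245e-03]
mug_centre [([0.5, 0.094, 0.042], 0.92), ([0.417, -0.013, 0.048], 0.87)]
mug_handle_eye [([0.523, 0.131, 0.044], 0.73), ([0.436, -0.056, 0.048], 0.6)]
shaker_a_centre []
timer_centre [([0.566, 0.21, 0.026], 0.6)]
0.96 146 210 133 199
0.7 253 327 145 203
```

View pics/w3.png

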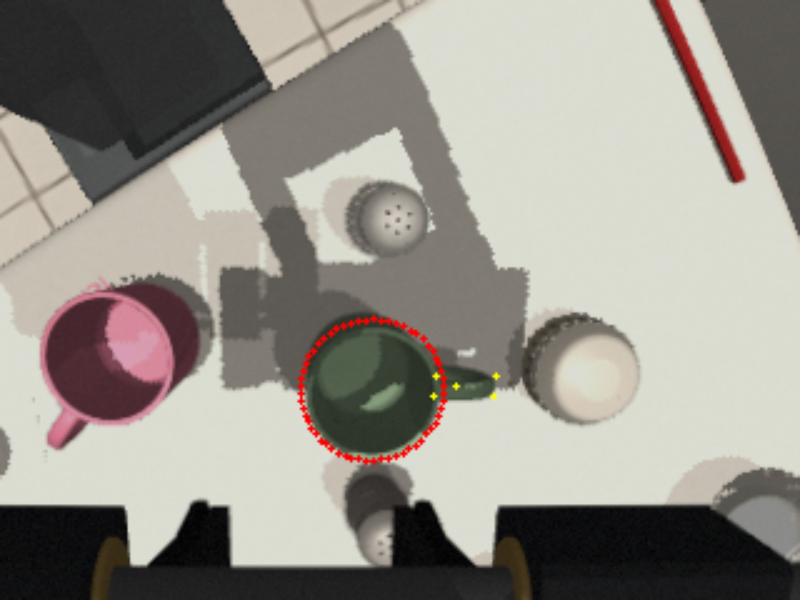

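The overlay ring and handle marks sit on the green mug's rim (crop 372,390) and handle (470,385), so centre (0.500,0.096) and yaw 149.5° hold. I'll lower the fingers astride the far wall.

Emit:
servo_tool(rows=[0.1, 0, 0, 0.035, 0, 0.1, 0, 0, 0.035, 0, 0.1, 0, 0, 0.035, 0, 0.1, 0, 0, 0, 0, 0.1, 0, 0, 0, 0])

```text
time: 11.13
position: [0.4842, 0.0685, 0.1854]
tool_rot: [0.264, 0.965, -0.0, -0.002]
ft_force: [0.8, -0.8, 1.2]
grip_width: 0.039
grip_force: 0.0
```

Emit:
servo_tool(rows=[0.1, 0, 0.001, 0.035, 0, 0.1, 0, 0, 0.035, 0, 0.1, 0, 0, 0.035, 0, 0.1, 0, 0, 0.025, 0, 0.1, 0, 0, 0.006, 0])

```text
time: 11.55
position: [0.4859, 0.0696, 0.049]
tool_rot: [0.263, 0.965, -0.0, -0.0]
ft_force: [0.4, -0.6, 0.3]
grip_width: 0.0392
grip_force: 0.0
```

Emit:
servo_tool(rows=[0.1, 0, 0, 0, 0, 0.9, 0, 0, 0, 0, 0.9, 0, 0, 0, 0, 0.9, 0, 0, 0, 0, 0.9, 0, 0, 0, 0], newtons=25)

```text
time: 11.97
position: [0.4864, 0.07, 0.0515]
tool_rot: [0.263, 0.965, 0.0, 0.002]
ft_force: [-0.7, -0.2, -0.0]
grip_width: 0.0199
grip_force: 0.0
```

Emit:
servo_tool(rows=[0.9, 0, 0, 0, 0, 0.9, 0, 0, 0, 0, 0.9, 0, 0, -0.01, 0, 0.9, 0, 0, -0.01, 0, 0.9, 0, 0, 0, 0])

```text
time: 12.38
position: [0.4862, 0.0702, 0.0715]
tool_rot: [0.263, 0.965, 0.0, 0.001]
ft_force: [-0.5, -0.6, -4.2]
grip_width: 0.0061
grip_force: 24.1
```

The mug is held; the wall measured 6 mm thick between the pads. I'll lift it, turn it so the eye lines up with the arm, and carry it past the front of the arm's tip.

Emit:
servo_tool(rows=[0.9, 0, 0, -0.02, 0, 0.9, 0, 0, -0.035, 0, 0.9, 0, 0, -0.035, 0, 0.9, 0, 0, -0.035, 0, 0.9, 0, 0, -0.035, 0])

```text
time: 12.8
position: [0.4842, 0.0703, 0.2313]
tool_rot: [0.263, 0.965, -0.0, -0.001]
ft_force: [1.1, -0.4, -4.6]
grip_width: 0.0055
grip_force: 24.2
```

Emit:
servo_tool(rows=[0.9, 0, 0, -0.03, -4, 0.9, 0, 0, 0, -7, 0.9, 0, 0, 0, -7, 0.9, 0, 0, 0, -7, 0.9, 0, 0, 0, -4.5])

```text
time: 13.22
position: [0.4844, 0.0703, 0.2599]
tool_rot: [0.006, 1.0, 0.0, -0.0]
ft_force: [0.5, -0.1, -3.5]
grip_width: 0.0058
grip_force: 24.2
```

Emit:
servo_tool(rows=[0.9, 0.012, -0.03, 0, 0, 0.9, 0.012, -0.03, 0, 0, 0.9, 0.012, -0.03, 0, 0, 0.9, 0.012, -0.03, 0, 0, 0.9, 0.012, -0.03, 0, 0])

```text
time: 13.63
position: [0.4214, -0.0795, 0.2597]
tool_rot: [0.008, 1.0, 0.0, -0.0]
ft_force: [0.9, -0.6, -3.2]
grip_width: 0.0058
grip_force: 24.2
```

Emit:
servo_tool(rows=[0.9, 0.005, -0.036, 0, 0, 0.9, 0, -0.036, 0, 0, 0.9, 0, -0.036, 0, 0, 0.9, 0, -0.036, 0, 0, 0.9, 0, -0.03, 0, 0])

```text
time: 14.05
position: [0.4142, -0.2551, 0.2599]
tool_rot: [0.009, 1.0, -0.001, 0.0]
ft_force: [0.1, -0.8, -3.4]
grip_width: 0.0057
grip_force: 24.2
```

Emit:
servo_tool(rows=[0.9, 0, -0.015, 0, 0, 0.9, 0, 0, 0, 0, 0.9, 0, 0, 0, 0])

```text
time: 14.3
position: [0.4138, -0.2674, 0.2594]
tool_rot: [0.01, 1.0, 0.001, -0.0]
ft_force: [-0.6, 1.1, -4.1]
grip_width: 0.0059
grip_force: 24.2
```

```bash
python3 - <<'E'
from h import *
o,p,p2=wrist();print(o['position'],o['tool_rot'],o['ft_force'],o['moment'],o['grip_width']);save(p,'w4.png')
a=robot.camera('scene');b=robot.camera('side')
for nm,x in(('w',p),('s',a),('d',b)):
 for q in['mug_centre','mug_handle_eye','free_arm_tip','free_arm_mid']:
  print(nm,q,[(np.round(d['at'],3).tolist(),round(d['score'],2)) for d in robot.place_of(x,q)])
s=cv2.resize(a['pixels'][90:290,220:400],(400,444));d=cv2.resize(b['pixels'][60:260,240:420],(400,444))
cv2.imwrite('pics/c4.png',cv2.cvtColor(np.hstack([s,d]),cv2.COLOR_RGB2BGR))
E
```

```text
[ 0.41382302 -0.26739282  0.25936689] [ 9.56981872e-03  9.99953610e-01  1.02290152e-03 -3.86660570e-04] [-0.60645761  1.09486118 -4.12156964] [-0.04626561 -0.09102096 -0.02895528] 0.005914135832995558
w mug_centre [([0.417, -0.236, 0.245], 0.88), ([0.415, -0.012, 0.045], 0.78)]
w mug_handle_eye [([0.436, -0.058, 0.049], 0.79), ([0.414, -0.187, 0.252], 0.63)]
w free_arm_tip []
w free_arm_mid []
s mug_centre [([0.413, -0.008, 0.045], 0.78)]
s mug_handle_eye [([0.433, -0.058, 0.046], 0.7), ([0.422, -0.186, 0.246], 0.64)]
s free_arm_tip [([0.483, -0.195, 0.23], 0.57)]
s free_arm_mid [([0.52, -0.192, 0.212], 0.74)]
d mug_centre [([0.41, -0.235, 0.25], 0.85), ([0.485, -0.195, 0.225], 0.26), ([0.418, -0.172, 0.029], 0.24)]
d mug_handle_eye [([0.415, -0.184, 0.248], 0.72)]
d free_arm_tip []
d free_arm_mid [([0.517, -0.192, 0.214], 0.62)]
```

View pics/c4.png

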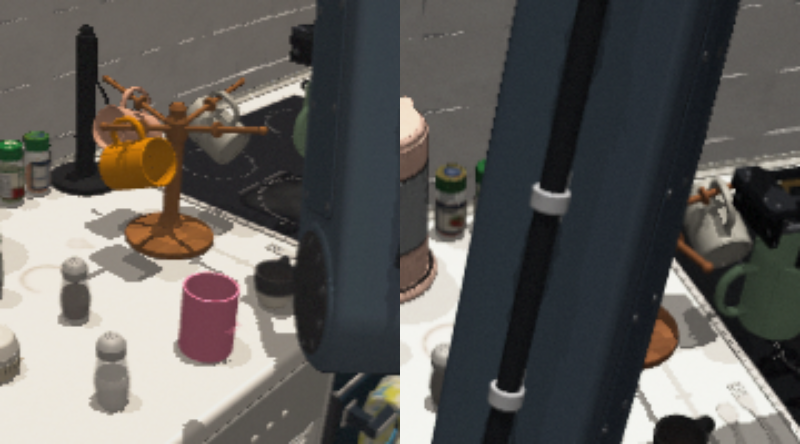

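The side view shows the handle at crop (735,290) facing the arm's ball at (710,265), and the mug hangs upright in the grip. I'll line up in y and z and come close to the tip.

Emit:
servo_tool(rows=[0.9, 0, -0.009, 0.013, 0, 0.9, 0, 0, 0.013, 0, 0.9, -0.02, 0, 0, 0, 0.9, -0.02, 0, 0, 0, 0.9, 0, 0, 0, 0])

```text
time: 15.47
position: [0.4578, -0.2788, 0.234]
tool_rot: [0.009, 1.0, -0.001, 0.002]
ft_force: [-0.3, 0.3, -3.1]
grip_width: 0.0062
grip_force: 24.6
```

```bash
python3 - <<'E'
from h import *
o,p,p2=wrist();print(o['position'],o['tool_rot'],o['ft_force'])
b=robot.camera('side')
for nm,x in(('w',p),('d',b)):
 for q in['mug_centre','mug_handle_eye','free_arm_tip','free_arm_mid']:
  print(nm,q,[(np.round(d['at'],3).tolist(),round(d['score'],2)) for d in robot.place_of(x,q)])
im=b['pixels'].copy();u0,v0=345,115
t=np.array(o['position'])
E=[t[0]+.0005,t[1]+.081,t[2]-.0055]
def dots(P,c):
  for u in proj(b,P): 
    u=np.round((u-[u0,v0])*8).astype(int); cv2.circle(big,tuple(u.tolist()),2,c,-1)
big=cv2.resize(im[v0:v0+72,u0:u0+95],None,fx=8,fy=8,interpolation=cv2.INTER_CUBIC)
dots([[E[0],E[1]+a,E[2]+c] for a,c in((0,0),(.011,.02),(-.011,.02),(.011,-.02),(-.011,-.02))],(255,255,0))
dots([[.485,-.1945,.225]]+[[.6355-r,-.1975+.003*r/.15,.185+r*np.tan(np.radians(15))] for r in(.08,.1,.12,.14)],(255,0,0))
cv2.imwrite('pics/d5.png',cv2.cvtColor(big,cv2.COLOR_RGB2BGR));print(big.shape)
E
```

```text
[ 0.45784868 -0.27882203  0.23398696] [ 0.00862241  0.99995934 -0.0010755   0.00241138] [-0.2791061   0.31605068 -3.13440102]
w mug_centre [([0.459, -0.25, 0.224], 0.7), ([0.413, -0.016, 0.048], 0.65)]
w mug_handle_eye [([0.434, -0.057, 0.048], 0.82), ([0.46, -0.201, 0.22], 0.8)]
w free_arm_tip []
w free_arm_mid []
d mug_centre [([0.451, -0.248, 0.224], 0.91)]
d mug_handle_eye [([0.458, -0.196, 0.225], 0.6), ([0.637, -0.199, -0.0], 0.21)]
d free_arm_tip [([0.486, -0.197, 0.228], 0.66)]
d free_arm_mid [([0.524, -0.194, 0.217], 0.78)]
(576, 760, 3)
```

View pics/d5.png

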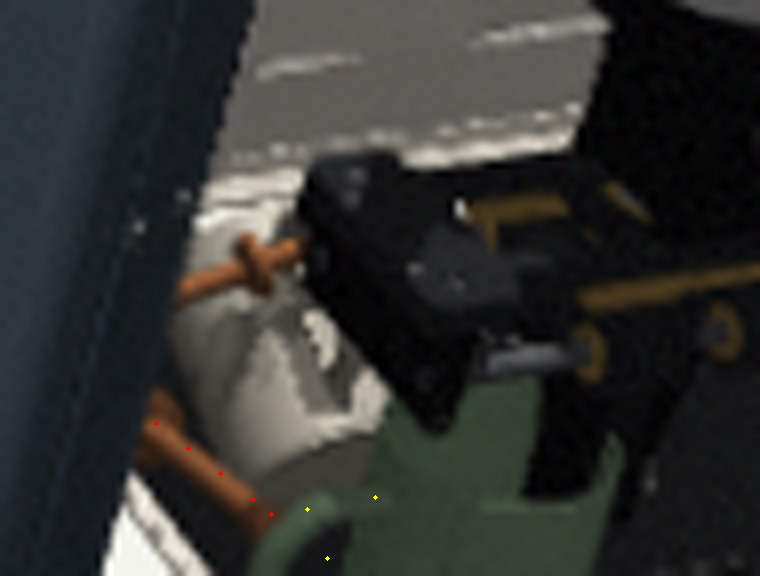

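The rod tip (crop 270,518) lies just beyond the handle's upper part, and the two eye estimates straddle the tip's height with y about 3 mm too far right. I'll nudge +y and slide in slowly while watching the force.

Emit:
servo_tool(rows=[0.9, 0, 0.003, 0, 0, 0.9, -0.01, 0, 0, 0, 0.9, -0.01, 0, 0, 0, 0.9, -0.01, 0, 0, 0, 0.9, 0, 0, 0, 0])

```text
time: 16.38
position: [0.4873, -0.2757, 0.2341]
tool_rot: [0.008, 1.0, -0.001, 0.002]
ft_force: [0.2, -0.6, -3.9]
grip_width: 0.0053
grip_force: 24.6
```

```bash
python3 - <<'E'
from h import *
o,p,p2=wrist();print(o['position'],o['tool_rot'],o['ft_force'])
b=robot.camera('side')
for nm,x in(('w',p),('d',b)):
 for q in['mug_centre','mug_handle_eye','free_arm_tip','free_arm_mid']:
  print(nm,q,[(np.round(d['at'],3).tolist(),round(d['score'],2)) for d in robot.place_of(x,q)])
im=b['pixels'].copy();u0,v0=345,135
big=cv2.resize(im[v0:v0+70,u0:u0+95],None,fx=8,fy=8,interpolation=cv2.INTER_CUBIC)
cv2.imwrite('pics/d6.png',cv2.cvtColor(big,cv2.COLOR_RGB2BGR))
E
```

```text
[ 0.48734447 -0.27572744  0.23414311] [ 8.18067009e-03  9.99964647e-01 -8.80993279e-04  1.73359058e-03] [ 0.18272522 -0.58412557 -3.86636027]
w mug_centre [([0.489, -0.243, 0.223], 0.67), ([0.418, -0.012, 0.044], 0.62), ([0.484, -0.192, 0.227], 0.23)]
w mug_handle_eye [([0.434, -0.056, 0.045], 0.76), ([0.489, -0.197, 0.224], 0.73)]
w free_arm_tip []
w free_arm_mid []
d mug_centre [([0.484, -0.242, 0.227], 0.78)]
d mug_handle_eye [([0.487, -0.196, 0.224], 0.64)]
d free_arm_tip [([0.482, -0.196, 0.23], 0.65)]
d free_arm_mid [([0.524, -0.195, 0.217], 0.67)]
```

View pics/d6.png

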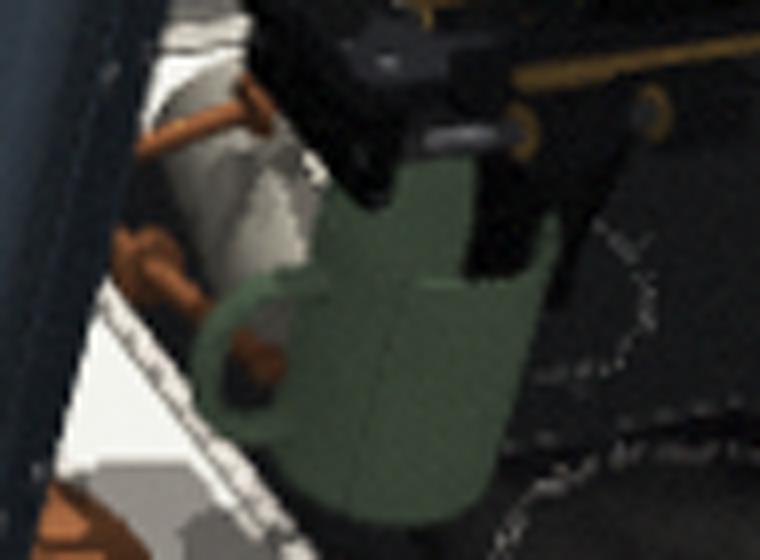

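The side view shows the rod passing through the handle's opening (crop 240,345), with the ball at (262,360) on the near side and no contact force. I'll slide in to the middle of the arm.

Emit:
servo_tool(rows=[0.9, -0.01, 0, 0.003, 0, 0.9, -0.01, 0, 0.003, 0, 0.9, -0.01, 0, 0.002, 0, 0.9, 0, 0, 0, 0, 0.9, 0, 0, 0, 0])

```text
time: 17.3
position: [0.5149, -0.2754, 0.2253]
tool_rot: [0.008, 1.0, 0.0, -0.0]
ft_force: [-0.1, -0.0, -2.9]
grip_width: 0.0058
grip_force: 24.5
```

Emit:
servo_tool(rows=[0.9, 0, 0, 0.005, 0, 0.9, 0, 0, 0.004, 0, 0.9, 0, 0, 0, 0, 0.9, 0, 0, 0, 0])

```text
time: 17.63
position: [0.5136, -0.2752, 0.2163]
tool_rot: [0.009, 1.0, 0.0, -0.001]
ft_force: [-0.2, 0.1, -3.4]
grip_width: 0.0058
grip_force: 24.5
```

Emit:
servo_tool(rows=[0.9, 0, 0, 0.002, 0, 0.9, 0, 0, 0.002, 0, 0.9, 0, 0, 0, 0, 0.9, 0, 0, 0, 0])

```text
time: 17.97
position: [0.5141, -0.2755, 0.2128]
tool_rot: [0.009, 1.0, 0.0, -0.0]
ft_force: [0.1, -0.0, -3.5]
grip_width: 0.0058
grip_force: 24.5
```

Emit:
servo_tool(rows=[0.9, 0, 0, 0.002, 0, 0.9, 0, 0, 0, 0, 0.9, 0, 0, 0, 0])

```text
time: 18.22
position: [0.5144, -0.2756, 0.2112]
tool_rot: [0.009, 1.0, -0.0, 0.0]
ft_force: [-1.0, 0.6, -1.5]
grip_width: 0.0054
grip_force: 24.6
```

Emit:
servo_tool(rows=[0.9, 0, 0, 0.002, 0, 0.9, 0, 0, 0, 0, 0.9, 0, 0, 0, 0])

```text
time: 18.47
position: [0.5145, -0.2757, 0.2094]
tool_rot: [0.009, 1.0, -0.0, 0.0]
ft_force: [-0.2, -0.4, 1.0]
grip_width: 0.0057
grip_force: 24.6
```

The handle now rests on the rod, with the wrist force up from -3.5 to +1 N. Releasing the far wall here would let the mug swing down too freely, and the light carousel can't take a one-sided push. A pinch across the handle and the wall next to it, with one finger in the mug and one outside the handle, can lower it evenly all the way. I'll back off the arm, set the mug down in clear space and regrasp it there.

Emit:
servo_tool(rows=[0.9, 0, 0, -0.008, 0, 0.9, 0, 0, -0.008, 0, 0.9, 0.01, 0, -0.003, 0, 0.9, 0.01, 0, -0.003, 0, 0.9, 0.01, 0, -0.003, 0])

```text
time: 18.88
position: [0.4826, -0.2745, 0.234]
tool_rot: [0.009, 1.0, 0.0, -0.001]
ft_force: [0.3, 0.3, -3.7]
grip_width: 0.0059
grip_force: 24.5
```

Emit:
servo_tool(rows=[0.9, 0.012, 0, 0, 0, 0.9, 0.02, 0, 0, 0, 0.9, 0.025, 0, 0, 0, 0.9, 0.02, 0, -0.01, 0, 0.9, 0, 0, -0.025, 0])

```text
time: 19.3
position: [0.3996, -0.2694, 0.2655]
tool_rot: [0.01, 1.0, 0.005, -0.006]
ft_force: [-0.2, 1.0, -4.0]
grip_width: 0.0056
grip_force: 24.6
```

Emit:
servo_tool(rows=[0.9, 0, 0.03, -0.005, 0, 0.9, 0, 0.036, 0, 0, 0.9, 0, 0.036, 0, 0, 0.9, 0, 0.036, 0, 0, 0.9, 0, 0.036, 0, 0])

```text
time: 19.72
position: [0.4084, -0.0981, 0.2739]
tool_rot: [0.01, 1.0, 0.0, -0.0]
ft_force: [1.2, 0.4, -3.4]
grip_width: 0.0061
grip_force: 24.6
```

Emit:
servo_tool(rows=[0.9, -0.025, 0.036, 0, 0, 0.9, -0.025, 0.036, 0, 0, 0.9, -0.025, 0.005, 0, 0, 0.9, -0.02, 0, 0, 0, 0.9, 0, 0, 0, 0])

```text
time: 20.13
position: [0.5076, -0.0278, 0.2744]
tool_rot: [0.008, 1.0, -0.001, 0.003]
ft_force: [-0.0, -1.4, -3.3]
grip_width: 0.0057
grip_force: 25.1
```

Emit:
servo_tool(rows=[0.9, -0.003, 0.004, 0.03, 0, 0.9, 0, 0, 0.038, 0, 0.9, 0, 0, 0.038, 0, 0.9, 0, 0, 0.038, 0, 0.9, 0, 0, 0.038, 0])

```text
time: 20.55
position: [0.5058, -0.0244, 0.091]
tool_rot: [0.009, 1.0, -0.0, 0.0]
ft_force: [0.7, -0.1, -3.5]
grip_width: 0.0056
grip_force: 25.1
```

Emit:
servo_tool(rows=[0.9, 0, 0, 0.02, 0, 0.9, 0, 0, 0.01, 0, 0.9, 0, 0, 0.006, 0, 0.9, 0, 0, 0, 0, 0.9, 0, 0, 0, 0])

```text
time: 20.97
position: [0.5079, -0.0245, 0.057]
tool_rot: [0.009, 1.0, -0.0, 0.001]
ft_force: [-0.7, 0.2, -4.2]
grip_width: 0.006
grip_force: 25.7
```

Emit:
servo_tool(rows=[0.9, 0, 0, 0.003, 0, 0.9, 0, 0, 0.002, 0, 0.9, 0, 0, 0, 0, 0.9, 0, 0, 0, 0])

```text
time: 21.3
position: [0.5091, -0.0249, 0.055]
tool_rot: [0.008, 1.0, -0.001, 0.003]
ft_force: [-3.4, -2.0, 20.6]
grip_width: 0.0057
grip_force: 26.0
```

Emit:
servo_tool(rows=[0.9, 0, 0, 0.002, 0, 0.9, 0, 0, 0, 0, 0.9, 0, 0, 0, 0])

```text
time: 21.55
position: [0.5094, -0.0251, 0.0542]
tool_rot: [0.008, 1.0, -0.001, 0.004]
ft_force: [-5.1, -1.6, 30.1]
grip_width: 0.006
grip_force: 26.3
```

It's down, pressing slightly hard. I'll relieve that, release, rise, and look.

Emit:
servo_tool(rows=[0.9, 0, 0, -0.003, 0, 0.9, 0, 0, 0, 0, 0.2, 0, 0, 0, 0, 0, 0, 0, 0, 0, 0, 0, 0, 0, 0])

```text
time: 21.97
position: [0.5076, -0.0239, 0.0521]
tool_rot: [0.009, 1.0, -0.0, 0.001]
ft_force: [-0.6, 0.3, -0.3]
grip_width: 0.0185
grip_force: 0.0
```

Emit:
servo_tool(rows=[0, 0, 0, 0, 0, 0, 0, 0, 0, 0, 0, 0, 0, -0.03, 0, 0, 0, 0, -0.036, 0, -0.2, 0, 0, -0.036, 0])

```text
time: 22.38
position: [0.506, -0.0236, 0.1537]
tool_rot: [0.009, 1.0, 0.001, -0.002]
ft_force: [0.3, -0.6, 0.3]
grip_width: 0.0444
grip_force: 0.0
```

Emit:
servo_tool(rows=[-0.2, 0, 0, -0.036, 0, -0.2, 0, 0.028, -0.036, 0, -0.2, 0, 0.028, -0.03, 0, -0.2, 0, 0.028, -0.02, 0, -0.2, 0, 0, 0, 0])

```text
time: 22.8
position: [0.5108, 0.0615, 0.2773]
tool_rot: [0.007, 1.0, 0.001, 0.005]
ft_force: [0.9, -0.3, -0.2]
grip_width: 0.0525
grip_force: 0.0
```

```bash
python3 - <<'E'
from h import *
o,p,p2=wrist();print(o['time'],o['position'],o['tool_rot'])
a=robot.camera('scene');b=robot.camera('side')
for nm,x in(('w',p),('s',a),('d',b)):
 for q in['mug_centre','mug_handle_eye','timer_centre','shaker_a_centre','shaker_b_centre']:
  print(nm,q,[(np.round(d['at'],3).tolist(),round(d['score'],2)) for d in robot.place_of(x,q)])
c=np.array([.5105,.009]);im=p['pixels'].copy()
t=np.radians(178.9);x=np.array([np.cos(t),np.sin(t)]);y=np.array([-x[1],x[0]])
P=[[*(c+.0365*(np.cos(a)*x+np.sin(a)*y)),.09] for a in np.linspace(0,6.28,60)]
P+=[[*(c+a*x-b*y),.066] for a,b in((-.007,.069),(.004,.069),(-.007,.036),(.004,.036),(-.0015,.047))]
for u in proj(p2,P): cv2.circle(im,tuple(np.round(u).astype(int).tolist()),1,(255,0,0),-1)
cv2.imwrite('pics/w7.png',cv2.cvtColor(cv2.resize(im[20:260,90:410],(800,600)),cv2.COLOR_RGB2BGR))
E
```

```text
22.8 [0.51079944 0.06146818 0.2773259 ] [6.85507235e-03 9.99964731e-01 8.94860847e-04 4.76915621e-03]
w mug_centre [([0.415, -0.014, 0.045], 0.68), ([0.511, 0.007, 0.043], 0.56)]
w mug_handle_eye [([0.511, 0.054, 0.047], 0.85), ([0.433, -0.055, 0.043], 0.74), ([0.43, 0.147, 0.044], 0.57)]
w timer_centre [([0.564, 0.212, 0.024], 0.63)]
w shaker_a_centre [([0.432, 0.148, 0.042], 0.82)]
w shaker_b_centre [([0.578, 0.066, 0.043], 0.76)]
s mug_centre [([0.415, -0.006, 0.044], 0.88), ([0.51, 0.007, 0.047], 0.72)]
s mug_handle_eye [([0.433, -0.054, 0.045], 0.88), ([0.518, 0.058, 0.042], 0.75)]
s timer_centre [([0.568, 0.217, 0.03], 0.74)]
s shaker_a_centre [([0.429, 0.151, 0.046], 0.96)]
s shaker_b_centre [([0.579, 0.061, 0.043], 0.8)]
d mug_centre [([0.416, -0.011, 0.046], 0.63)]
d mug_handle_eye []
d timer_centre [([0.568, 0.21, 0.032], 0.82)]
d shaker_a_centre []
d shaker_b_centre [([0.733, 0.272, 0.043], 0.16)]
```

View pics/w7.png

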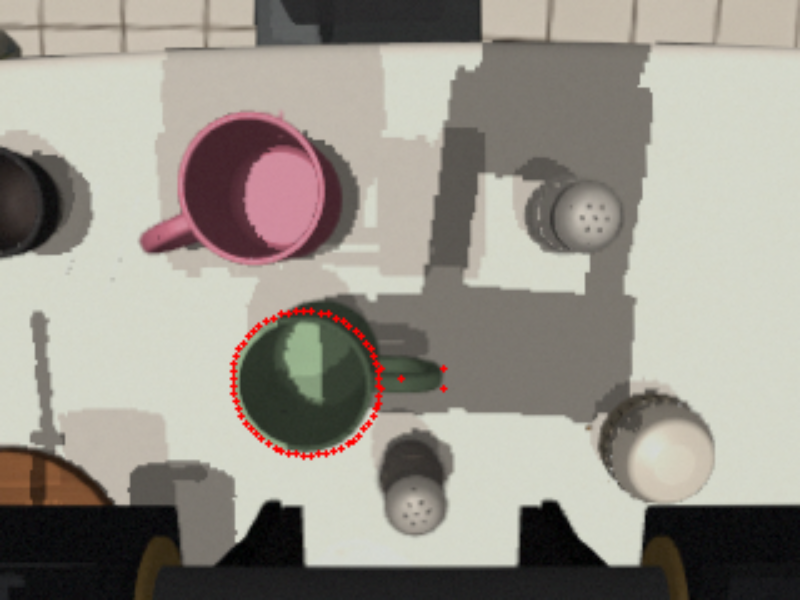

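The overlay matches the mug at its new place: rim ring at crop (306,383), handle running to the right toward (440,375), and room around both finger spots. I'll lower the fingers astride the handle and the adjoining wall.

Emit:
servo_tool(rows=[-0.38, 0, 0, 0.036, 0, -0.38, 0, 0, 0.036, 0, -0.38, 0, 0, 0.036, 0, -0.38, 0, 0, 0.036, 0, -0.38, 0, 0, 0, 0])

```text
time: 24.12
position: [0.5037, 0.0581, 0.1229]
tool_rot: [0.009, 1.0, 0.001, -0.007]
ft_force: [-0.6, 0.5, 0.1]
grip_width: 0.0601
grip_force: 0.0
```

Emit:
servo_tool(rows=[-0.38, 0, 0, 0, 0, -0.38, 0, 0, 0, 0])

```text
time: 24.28
position: [0.5099, 0.0576, 0.1302]
tool_rot: [0.009, 1.0, -0.0, 0.001]
ft_force: [0.3, -0.1, -0.5]
grip_width: 0.0598
grip_force: 0.0
```

Emit:
servo_tool(rows=[-0.38, 0, 0, 0.025, 0, -0.38, 0, 0, 0.025, 0, -0.38, 0, 0, 0.025, 0, -0.38, 0, 0, 0.015, 0, -0.38, 0, 0, 0, 0])

```text
time: 24.7
position: [0.5092, 0.0576, 0.0389]
tool_rot: [0.009, 1.0, -0.0, 0.0]
ft_force: [-0.7, -0.8, -0.3]
grip_width: 0.0602
grip_force: 0.0
```

Emit:
servo_tool(rows=[0, 0, 0, 0, 0, 0.3, 0, 0, 0, 0, 0.5, 0, 0, 0, 0, 0.5, 0, 0, 0, 0, 0.5, 0, 0, 0, 0], newtons=30)

```text
time: 25.12
position: [0.5098, 0.0578, 0.0402]
tool_rot: [0.009, 1.0, 0.0, 0.002]
ft_force: [-0.1, 1.3, 6.4]
grip_width: 0.0396
grip_force: 27.7
```

Emit:
servo_tool(rows=[0.5, 0, 0, 0, 0, 0.5, 0, 0, 0, 0, 0.5, 0, 0, 0, 0, 0.5, 0, 0, 0, 0])

```text
time: 25.45
position: [0.5098, 0.0578, 0.0402]
tool_rot: [0.009, 1.0, -0.0, 0.002]
ft_force: [-0.3, 1.4, 7.8]
grip_width: 0.0393
grip_force: 27.7
```

The width is 39 mm, as predicted for the handle plus wall. I'll lift and check it holds.

Emit:
servo_tool(rows=[0.5, 0, 0, -0.005, 0, 0.5, 0, 0, -0.01, 0, 0.5, 0, 0, -0.015, 0, 0.5, 0, 0, 0, 0, 0.5, 0, 0, 0, 0])

```text
time: 25.87
position: [0.509, 0.0576, 0.0695]
tool_rot: [0.009, 1.0, -0.0, 0.001]
ft_force: [0.4, -0.5, -3.5]
grip_width: 0.0396
grip_force: 28.6
```

Emit:
servo_tool(rows=[0.5, 0, 0, -0.03, 0, 0.5, 0, 0, -0.036, 0, 0.5, 0, 0, -0.036, 0, 0.5, 0, 0, -0.036, 0, 0.5, 0, 0, -0.036, 0])

```text
time: 26.28
position: [0.5072, 0.0578, 0.2433]
tool_rot: [0.009, 1.0, 0.0, -0.001]
ft_force: [0.1, 1.0, -4.2]
grip_width: 0.0393
grip_force: 28.6
```

Emit:
servo_tool(rows=[0.5, 0, 0, -0.02, 0, 0.5, 0, 0, 0, 0, 0.5, 0, 0, 0, 0])

```text
time: 26.53
position: [0.5082, 0.0577, 0.2625]
tool_rot: [0.009, 1.0, 0.0, 0.0]
ft_force: [-0.4, 0.4, -4.4]
grip_width: 0.0396
grip_force: 29.5
```

```bash
python3 - <<'E'
from h import *
o,p,p2=wrist();print(o['time'],o['position'],o['tool_rot'],o['ft_force'],o['moment'],o['grip_width'])
a=robot.camera('scene');b=robot.camera('side')
for nm,x in(('w',p),('s',a),('d',b)):
 for q in['mug_centre','mug_handle_eye','free_arm_tip','free_arm_mid']:
  print(nm,q,[(np.round(d['at'],3).tolist(),round(d['score'],2)) for d in robot.place_of(x,q)])
s=cv2.resize(a['pixels'][90:240,200:350],(400,400));d=cv2.resize(b['pixels'][90:240,220:370],(400,400))
cv2.imwrite('pics/c8.png',cv2.cvtColor(np.hstack([s,d]),cv2.COLOR_RGB2BGR))
E
```

```text
26.5333 [0.50819792 0.05773869 0.26249658] [8.77616611e-03 9.99961461e-01 6.82993821e-05 2.24622328e-04] [-0.41320628  0.41874015 -4.44188445] [ 0.25915561 -0.10801629  0.03092008] 0.03963335882012412
w mug_centre [([0.511, 0.006, 0.264], 0.76), ([0.417, -0.015, 0.044], 0.74)]
w mug_handle_eye [([0.511, 0.053, 0.271], 0.92), ([0.437, -0.056, 0.049], 0.74), ([0.509, 0.005, 0.267], 0.47)]
w free_arm_tip []
w free_arm_mid []
s mug_centre [([0.504, 0.008, 0.266], 0.87), ([0.413, -0.008, 0.045], 0.74)]
s mug_handle_eye [([0.51, 0.059, 0.263], 0.78), ([0.432, -0.056, 0.045], 0.68)]
s free_arm_tip []
s free_arm_mid [([0.522, -0.191, 0.215], 0.62)]
d mug_centre [([0.415, -0.014, 0.046], 0.84)]
d mug_handle_eye [([0.434, -0.056, 0.049], 0.72)]
d free_arm_tip [([0.487, -0.193, 0.228], 0.67)]
d free_arm_mid [([0.522, -0.193, 0.216], 0.79)]
```

View pics/c8.png

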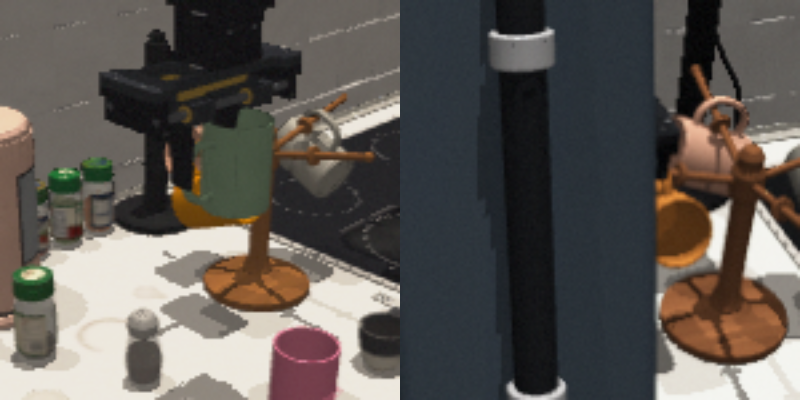

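(That view shows the mug held upright at left-crop (235,165), with the arm pointing front; that is my last picture, so from here I go by numbers.) I'll carry the mug back in front of the arm's tip.

Emit:
servo_tool(rows=[0.5, 0.02, 0, 0, 0, 0.5, 0.025, -0.015, 0, 0, 0.5, 0.025, -0.02, 0, 0, 0.5, 0.023, -0.025, 0, 0, 0.5, 0, -0.035, 0, 0])

```text
time: 27.7
position: [0.4074, -0.0331, 0.262]
tool_rot: [0.007, 1.0, 0.002, -0.004]
ft_force: [0.3, 1.0, -3.2]
grip_width: 0.0393
grip_force: 30.3
```

Emit:
servo_tool(rows=[0.5, 0, -0.035, 0, 0, 0.5, 0, -0.035, 0, 0, 0.5, 0, -0.035, 0, 0, 0.5, 0, -0.03, 0, 0, 0.5, 0, -0.018, 0, 0])

```text
time: 28.12
position: [0.4116, -0.1925, 0.2633]
tool_rot: [0.01, 1.0, -0.001, 0.001]
ft_force: [1.2, -0.5, -3.1]
grip_width: 0.0393
grip_force: 30.3
```

Emit:
servo_tool(rows=[0.5, 0, 0, 0.015, 0, 0.5, 0, 0, 0.015, 0, 0.5, -0.015, 0, 0.01, 0, 0.5, -0.01, 0, 0, 0, 0.5, 0, 0, 0, 0])

```text
time: 28.53
position: [0.4385, -0.19, 0.223]
tool_rot: [0.008, 1.0, -0.001, 0.001]
ft_force: [0.2, -0.1, -3.0]
grip_width: 0.0398
grip_force: 30.3
```

Emit:
servo_tool(rows=[0.5, 0, 0, 0, 0, 0.5, 0, 0, 0, 0])

```text
time: 28.7
position: [0.4363, -0.1891, 0.2234]
tool_rot: [0.008, 1.0, -0.0, 0.0]
ft_force: [0.4, 0.1, -2.5]
grip_width: 0.0396
grip_force: 30.3
```

```bash
cat > m.py <<'E'
from h import *
o,p,p2=wrist();print(round(o['time'],2),np.round(o['position'],4),o['tool_rot'].round(4),np.round(o['ft_force'],1),np.round(o['moment'],2),round(o['grip_width'],4))
for nm,x in(('w',p),('s',robot.camera('scene')),('d',robot.camera('side'))):
 for q in['mug_centre','mug_handle_eye','free_arm_tip','free_arm_mid']:
  print(nm,q,[(np.round(d['at'],3).tolist(),round(d['score'],2)) for d in robot.place_of(x,q) if d['at'][2]>.1])
E
python3 m.py
```

```text
28.7 [ 0.4363 -0.1891  0.2234] [ 8.3e-03  1.0e+00 -3.0e-04  2.0e-04] [ 0.4  0.1 -2.5] [ 0.28 -0.11  0.01] 0.0396
w mug_centre [([0.439, -0.242, 0.224], 0.73)]
w mug_handle_eye [([0.435, -0.192, 0.233], 0.72), ([0.485, -0.191, 0.228], 0.47)]
w free_arm_tip [([0.486, -0.194, 0.225], 0.51)]
w free_arm_mid [([0.437, -0.24, 0.225], 0.34)]
s mug_centre [([0.437, -0.239, 0.231], 0.48)]
s mug_handle_eye [([0.441, -0.189, 0.224], 0.49)]
s free_arm_tip [([0.486, -0.192, 0.232], 0.71)]
s free_arm_mid [([0.521, -0.194, 0.215], 0.62)]
d mug_centre [([0.432, -0.235, 0.228], 0.67)]
d mug_handle_eye [([0.437, -0.19, 0.231], 0.94)]
d free_arm_tip []
d free_arm_mid []
```

Emit:
servo_tool(rows=[0.5, 0, -0.0022, 0.003, 0, 0.5, -0.015, 0, 0, 0, 0.5, -0.012, 0, 0, 0, 0.5, -0.012, 0, 0, 0, 0.5, -0.012, 0, 0, 0])

```text
time: 29.87
position: [0.4877, -0.1924, 0.2194]
tool_rot: [0.009, 1.0, 0.0, -0.0]
ft_force: [0.0, -0.1, -2.4]
grip_width: 0.0394
grip_force: 30.3
```

Emit:
servo_tool(rows=[0.5, 0, 0, 0, 0, 0.5, 0, 0, 0, 0])

```text
time: 30.03
position: [0.4871, -0.1922, 0.2193]
tool_rot: [0.008, 1.0, 0.0, -0.0]
ft_force: [-0.5, 1.2, -3.3]
grip_width: 0.0394
grip_force: 30.3
```

```bash
python3 m.py
```

```text
30.03 [ 0.4871 -0.1922  0.2193] [ 8.4e-03  1.0e+00  1.0e-04 -4.0e-04] [-0.5  1.2 -3.3] [ 0.3  -0.09 -0.02] 0.0394
w mug_centre [([0.486, -0.244, 0.222], 0.98)]
w mug_handle_eye [([0.486, -0.195, 0.226], 0.73)]
w free_arm_tip [([0.486, -0.193, 0.228], 0.76)]
w free_arm_mid [([0.515, -0.192, 0.219], 0.86)]
s mug_centre [([0.484, -0.244, 0.225], 0.59)]
s mug_handle_eye [([0.49, -0.193, 0.222], 0.94)]
s free_arm_tip [([0.485, -0.193, 0.229], 0.75)]
s free_arm_mid [([0.519, -0.192, 0.215], 0.89)]
d mug_centre [([0.481, -0.244, 0.228], 0.66)]
d mug_handle_eye [([0.49, -0.195, 0.226], 0.92)]
d free_arm_tip [([0.483, -0.195, 0.23], 0.86)]
d free_arm_mid [([0.521, -0.193, 0.216], 0.84)]
```

Emit:
servo_tool(rows=[0.5, -0.01, 0, 0.003, 0, 0.5, -0.01, 0, 0.003, 0, 0.5, -0.01, 0, 0.002, 0, 0.5, 0, 0, 0, 0, 0.5, 0, 0, 0, 0])

```text
time: 31.2
position: [0.518, -0.1927, 0.2112]
tool_rot: [0.008, 1.0, 0.0, -0.0]
ft_force: [-0.6, -0.7, -3.5]
grip_width: 0.0394
grip_force: 30.3
```

Emit:
servo_tool(rows=[0.5, 0, 0, 0.005, 0, 0.5, 0, 0, 0.004, 0, 0.5, 0, 0, 0, 0, 0.5, 0, 0, 0, 0])

```text
time: 31.53
position: [0.5165, -0.1925, 0.2023]
tool_rot: [0.009, 1.0, 0.0, -0.001]
ft_force: [-0.6, -0.0, -4.0]
grip_width: 0.0393
grip_force: 30.3
```

Emit:
servo_tool(rows=[0.5, 0, 0, 0.002, 0, 0.5, 0, 0, 0, 0, 0.5, 0, 0, 0, 0])

```text
time: 31.78
position: [0.5171, -0.1927, 0.2008]
tool_rot: [0.009, 1.0, -0.0, -0.0]
ft_force: [-0.3, -0.4, -4.9]
grip_width: 0.0398
grip_force: 30.3
```

Emit:
servo_tool(rows=[0.5, 0, 0, 0.0015, 0, 0.5, 0, 0, 0, 0, 0.5, 0, 0, 0, 0])

```text
time: 32.03
position: [0.5171, -0.1927, 0.1992]
tool_rot: [0.009, 1.0, 0.0, -0.0]
ft_force: [0.0, 0.7, -4.0]
grip_width: 0.0396
grip_force: 30.3
```

Emit:
servo_tool(rows=[0.5, 0, 0, 0.0015, 0, 0.5, 0, 0, 0, 0, 0.5, 0, 0, 0, 0])

```text
time: 32.28
position: [0.5171, -0.1927, 0.1976]
tool_rot: [0.009, 1.0, 0.0, -0.0]
ft_force: [0.3, 1.0, -3.7]
grip_width: 0.0394
grip_force: 30.3
```

Emit:
servo_tool(rows=[0.5, 0, 0, 0.0015, 0, 0.5, 0, 0, 0, 0, 0.5, 0, 0, 0, 0])

```text
time: 32.53
position: [0.5171, -0.1927, 0.1961]
tool_rot: [0.009, 1.0, 0.0, -0.0]
ft_force: [-0.2, -0.5, -4.2]
grip_width: 0.0394
grip_force: 30.3
```

Emit:
servo_tool(rows=[0.5, 0, 0, 0.0015, 0, 0.5, 0, 0, 0, 0, 0.5, 0, 0, 0, 0])

```text
time: 32.78
position: [0.5173, -0.1928, 0.1952]
tool_rot: [0.009, 1.0, -0.0, 0.0]
ft_force: [-1.0, 0.6, -0.7]
grip_width: 0.0397
grip_force: 30.3
```

The handle rests on the rod. Now I'll open the pinch a little per row so the mug tilts down quasi-statically, checking as it goes.

Emit:
servo_tool(rows=[0.5, 0, 0, 0.0007, 0, 0.07, 0, 0, 0, 0, 0.05, 0, 0, 0, 0, 0.03, 0, 0, 0, 0, 0.01, 0, 0, 0, 0])

```text
time: 33.2
position: [0.5175, -0.1927, 0.1941]
tool_rot: [0.009, 1.0, -0.0, 0.0]
ft_force: [-0.6, 1.0, 1.0]
grip_width: 0.0422
grip_force: 2.0
```

Emit:
servo_tool(rows=[-0.01, 0, 0, 0, 0, -0.03, 0, 0, 0, 0, -0.05, 0, 0, 0, 0, -0.07, 0, 0, 0, 0, -0.07, 0, 0, 0, 0])

```text
time: 33.62
position: [0.5173, -0.1927, 0.194]
tool_rot: [0.009, 1.0, 0.0, 0.0]
ft_force: [-0.9, 1.7, 1.4]
grip_width: 0.046
grip_force: 1.6
```

```bash
python3 m.py
```

```text
33.62 [ 0.5173 -0.1927  0.194 ] [8.7e-03 1.0e+00 1.0e-04 1.0e-04] [-0.9  1.7  1.4] [ 0.43 -0.13 -0.02] 0.046
w mug_centre [([0.517, -0.241, 0.189], 0.93)]
w mug_handle_eye [([0.516, -0.194, 0.205], 0.96)]
w free_arm_tip [([0.485, -0.193, 0.226], 0.79)]
w free_arm_mid [([0.517, -0.19, 0.222], 0.79)]
s mug_centre [([0.514, -0.241, 0.195], 0.57), ([0.485, -0.194, 0.233], 0.35)]
s mug_handle_eye [([0.522, -0.193, 0.197], 0.71)]
s free_arm_tip [([0.485, -0.194, 0.229], 0.78)]
s free_arm_mid [([0.52, -0.191, 0.214], 0.86)]
d mug_centre [([0.514, -0.238, 0.195], 0.56)]
d mug_handle_eye []
d free_arm_tip [([0.487, -0.195, 0.228], 0.69), ([0.512, -0.242, 0.198], 0.26)]
d free_arm_mid [([0.522, -0.193, 0.219], 0.79), ([0.485, -0.197, 0.229], 0.35)]
```

The mug is following the fingers as planned: still supported at 1.6 N, tilted about 8°, and the arm hasn't moved. Continuing.

Emit:
servo_tool(rows=[-0.09, 0, 0, 0, 0, -0.11, 0, 0, 0, 0, -0.13, 0, 0, 0, 0, -0.15, 0, 0, -0.0005, 0, -0.17, 0, 0, -0.0005, 0])

```text
time: 34.78
position: [0.5171, -0.1926, 0.195]
tool_rot: [0.009, 1.0, 0.0, -0.0]
ft_force: [-0.4, 1.0, 0.8]
grip_width: 0.0502
grip_force: 1.7
```

Emit:
servo_tool(rows=[-0.19, 0, 0, -0.001, 0, -0.21, 0, 0, -0.001, 0, -0.23, 0, 0, -0.001, 0, -0.25, 0, 0, -0.001, 0, -0.25, 0, 0, 0, 0])

```text
time: 35.2
position: [0.517, -0.1928, 0.1989]
tool_rot: [0.009, 1.0, 0.0, -0.0]
ft_force: [-0.2, 0.4, -1.3]
grip_width: 0.054
grip_force: 2.0
```

```bash
python3 m.py
```

```text
35.2 [ 0.517  -0.1928  0.1989] [ 8.7e-03  1.0e+00  0.0e+00 -2.0e-04] [-0.2  0.4 -1.3] [ 0.22 -0.13  0.08] 0.054
w mug_centre []
w mug_handle_eye [([0.518, -0.189, 0.2], 0.61)]
w free_arm_tip [([0.486, -0.195, 0.226], 0.79)]
w free_arm_mid [([0.517, -0.192, 0.217], 0.65)]
s mug_centre [([0.51, -0.236, 0.186], 0.63)]
s mug_handle_eye [([0.52, -0.186, 0.2], 0.7)]
s free_arm_tip []
s free_arm_mid [([0.52, -0.192, 0.213], 0.64)]
d mug_centre [([0.507, -0.232, 0.188], 0.77)]
d mug_handle_eye []
d free_arm_tip [([0.484, -0.195, 0.227], 0.59), ([0.508, -0.236, 0.188], 0.17)]
d free_arm_mid [([0.519, -0.193, 0.216], 0.84)]
```

Emit:
servo_tool(rows=[-0.27, 0, 0, 0, 0, -0.29, 0, 0, -0.0005, 0, -0.31, 0, 0, -0.0005, 0, -0.33, 0, 0, -0.0005, 0, -0.35, 0, 0, -0.0005, 0])

```text
time: 36.37
position: [0.5176, -0.1929, 0.2015]
tool_rot: [0.009, 1.0, -0.0, 0.001]
ft_force: [-0.1, 0.4, 0.9]
grip_width: 0.0581
grip_force: 1.0
```

Emit:
servo_tool(rows=[-0.37, 0, 0, -0.0005, 0, -0.39, 0, 0, -0.0005, 0, -0.41, 0, 0, -0.0005, 0, -0.43, 0, 0, -0.0005, 0, -0.43, 0, 0, 0, 0])

```text
time: 36.78
position: [0.5174, -0.1929, 0.2032]
tool_rot: [0.009, 1.0, -0.0, 0.0]
ft_force: [0.3, 0.5, 0.8]
grip_width: 0.0617
grip_force: 0.9
```

```bash
python3 m.py
```

```text
36.78 [ 0.5174 -0.1929  0.2032] [ 8.7e-03  1.0e+00 -2.0e-04  2.0e-04] [0.3 0.5 0.8] [ 0.17 -0.2  -0.04] 0.0617
w mug_centre []
w mug_handle_eye [([0.518, -0.19, 0.202], 0.87)]
w free_arm_tip [([0.486, -0.192, 0.228], 0.64)]
w free_arm_mid [([0.517, -0.194, 0.218], 0.69)]
s mug_centre [([0.515, -0.23, 0.178], 0.82)]
s mug_handle_eye [([0.522, -0.186, 0.197], 0.91)]
s free_arm_tip [([0.482, -0.192, 0.23], 0.63)]
s free_arm_mid [([0.52, -0.192, 0.214], 0.78)]
d mug_centre [([0.511, -0.228, 0.177], 0.97)]
d mug_handle_eye [([0.518, -0.182, 0.203], 0.6)]
d free_arm_tip [([0.485, -0.195, 0.224], 0.72)]
d free_arm_mid [([0.518, -0.192, 0.217], 0.65)]
```

Emit:
servo_tool(rows=[-0.45, 0, 0, -0.0005, 0, -0.47, 0, 0, -0.0005, 0, -0.49, 0, 0, -0.0005, 0, -0.51, 0, 0, -0.0005, 0, -0.53, 0, 0, -0.0005, 0])

```text
time: 37.95
position: [0.5171, -0.1928, 0.2056]
tool_rot: [0.009, 1.0, -0.0, -0.0]
ft_force: [0.7, -0.4, 0.3]
grip_width: 0.0658
grip_force: 0.8
```

Emit:
servo_tool(rows=[-0.55, 0, 0, -0.0005, 0, -0.57, 0, 0, -0.0005, 0, -0.59, 0, 0, -0.0005, 0, -0.61, 0, 0, -0.0005, 0, -0.61, 0, 0, 0, 0])

```text
time: 38.37
position: [0.5172, -0.1928, 0.2076]
tool_rot: [0.009, 1.0, -0.0, -0.0]
ft_force: [0.0, -0.2, -0.7]
grip_width: 0.0699
grip_force: 0.6
```

```bash
python3 m.py
```

```text
38.37 [ 0.5172 -0.1928  0.2076] [ 8.7e-03  1.0e+00 -1.0e-04 -0.0e+00] [ 0.  -0.2 -0.7] [ 0.08 -0.15 -0.01] 0.0699
w mug_centre []
w mug_handle_eye [([0.516, -0.185, 0.206], 0.93)]
w free_arm_tip [([0.486, -0.193, 0.228], 0.9)]
w free_arm_mid [([0.518, -0.194, 0.221], 0.93)]
s mug_centre [([0.515, -0.222, 0.17], 0.7)]
s mug_handle_eye [([0.523, -0.184, 0.201], 0.9)]
s free_arm_tip [([0.483, -0.194, 0.232], 0.81)]
s free_arm_mid [([0.52, -0.196, 0.216], 0.81), ([0.485, -0.194, 0.229], 0.75)]
d mug_centre [([0.511, -0.22, 0.172], 0.76)]
d mug_handle_eye [([0.521, -0.181, 0.202], 0.74)]
d free_arm_tip [([0.485, -0.196, 0.224], 0.6)]
d free_arm_mid [([0.517, -0.191, 0.216], 0.98)]
```

Emit:
servo_tool(rows=[-0.63, 0, 0, 0, 0, -0.65, 0, 0, -0.0005, 0, -0.67, 0, 0, 0, 0, -0.69, 0, 0, -0.0005, 0, -0.71, 0, 0, 0, 0])

```text
time: 39.53
position: [0.5172, -0.1928, 0.2086]
tool_rot: [0.009, 1.0, -0.0, -0.0]
ft_force: [0.2, -1.2, 0.2]
grip_width: 0.0741
grip_force: 0.5
```

Emit:
servo_tool(rows=[-0.73, 0, 0, 0, 0, -0.75, 0, 0, -0.0005, 0, -0.77, 0, 0, 0, 0, -0.79, 0, 0, -0.0005, 0, -0.79, 0, 0, 0, 0])

```text
time: 39.95
position: [0.5172, -0.1925, 0.2097]
tool_rot: [0.009, 1.0, 0.0, 0.0]
ft_force: [0.3, 0.3, -0.3]
grip_width: 0.0777
grip_force: 0.0
```

```bash
python3 m.py
```

```text
39.95 [ 0.5172 -0.1925  0.2097] [8.7e-03 1.0e+00 2.0e-04 0.0e+00] [ 0.3  0.3 -0.3] [ 0.12 -0.14 -0.01] 0.0777
w mug_centre []
w mug_handle_eye [([0.521, -0.184, 0.204], 0.72)]
w free_arm_tip [([0.485, -0.191, 0.227], 0.7)]
w free_arm_mid [([0.515, -0.194, 0.22], 0.7)]
s mug_centre [([0.522, -0.203, 0.161], 0.61)]
s mug_handle_eye [([0.524, -0.18, 0.201], 0.55)]
s free_arm_tip [([0.487, -0.194, 0.229], 0.92)]
s free_arm_mid [([0.52, -0.191, 0.211], 0.55)]
d mug_centre [([0.514, -0.204, 0.16], 0.78)]
d mug_handle_eye [([0.524, -0.181, 0.202], 0.89)]
d free_arm_tip [([0.485, -0.196, 0.227], 0.61)]
d free_arm_mid [([0.52, -0.193, 0.216], 0.86)]
```

The mug now hangs under its own weight, with grip force 0 and tilt about 62°. I'll open fully and withdraw straight up, slowly.

Emit:
servo_tool(rows=[-0.85, 0, 0, 0, 0, -0.92, 0, 0, 0, 0, -1, 0, 0, 0, 0, -1, 0, 0, 0, 0, -1, 0, 0, -0.003, 0])

```text
time: 41.12
position: [0.5168, -0.1925, 0.2121]
tool_rot: [0.009, 1.0, 0.0, -0.001]
ft_force: [0.8, -0.0, -1.0]
grip_width: 0.0867
grip_force: 0.0
```

Emit:
servo_tool(rows=[-1, 0, 0, -0.005, 0, -1, 0, 0, -0.008, 0, -1, 0, 0, -0.015, 0, -1, 0, 0, -0.025, 0, -1, 0, 0, -0.03, 0])

```text
time: 41.53
position: [0.5162, -0.1922, 0.2958]
tool_rot: [0.009, 1.0, 0.001, -0.001]
ft_force: [0.3, 0.0, 0.4]
grip_width: 0.0872
grip_force: 0.0
```

Emit:
servo_tool(rows=[-1, 0, 0, -0.03, 0, -1, 0.02, 0, -0.01, 0, -1, 0.02, 0, 0, 0, -1, 0, 0, 0, 0, -1, 0, 0, 0, 0])

```text
time: 41.95
position: [0.4769, -0.192, 0.3367]
tool_rot: [0.009, 1.0, -0.0, 0.001]
ft_force: [0.2, 0.6, 0.1]
grip_width: 0.0869
grip_force: 0.0
```

```bash
python3 m.py
```

```text
41.95 [ 0.4769 -0.192   0.3367] [ 9.1e-03  1.0e+00 -4.0e-04  9.0e-04] [0.2 0.6 0.1] [ 0.08 -0.09 -0.01] 0.0869
w mug_centre [([0.521, -0.206, 0.158], 0.82)]
w mug_handle_eye [([0.522, -0.184, 0.203], 0.88)]
w free_arm_tip [([0.485, -0.192, 0.224], 0.65)]
w free_arm_mid [([0.515, -0.19, 0.22], 0.56)]
s mug_centre [([0.516, -0.207, 0.164], 0.65)]
s mug_handle_eye [([0.525, -0.181, 0.202], 0.93)]
s free_arm_tip [([0.484, -0.194, 0.228], 0.84)]
s free_arm_mid []
d mug_centre [([0.514, -0.206, 0.164], 0.84)]
d mug_handle_eye [([0.523, -0.181, 0.203], 0.69)]
d free_arm_tip [([0.485, -0.196, 0.228], 0.69)]
d free_arm_mid [([0.519, -0.19, 0.216], 0.8)]
```

Emit:
servo_tool(rows=[-1, 0, 0, 0, 0, -1, 0, 0, 0, 0, -1, 0, 0, 0, 0, -1, 0, 0, 0, 0, -1, 0, 0, 0, 0])

```text
time: 43.12
position: [0.4772, -0.192, 0.3356]
tool_rot: [0.009, 1.0, 0.0, 0.0]
ft_force: [0.6, 0.3, -0.2]
grip_width: 0.0867
grip_force: 0.0
```

Emit:
servo_tool(rows=[-1, 0, 0, 0, 0, -1, 0, 0, 0, 0, -1, 0, 0, 0, 0, -1, 0, 0, 0, 0, -1, 0, 0, 0, 0])

```text
time: 43.53
position: [0.4772, -0.192, 0.3355]
tool_rot: [0.009, 1.0, 0.0, 0.0]
ft_force: [-0.4, -0.4, 0.0]
grip_width: 0.0869
grip_force: 0.0
```

```bash
python3 m.py | head -4; python3 -c "
from rig import robot
print(robot.hand_in())"
```

```text
43.53 [ 0.4772 -0.192   0.3355] [0.0087 1.     0.     0.    ] [-0.4 -0.4  0. ] [ 0.07 -0.16 -0.01] 0.0869
w mug_centre [([0.517, -0.205, 0.156], 0.61)]
w mug_handle_eye [([0.517, -0.185, 0.204], 0.61)]
w free_arm_tip [([0.522, -0.185, 0.201], 0.68), ([0.482, -0.192, 0.227], 0.66)]
the job is handed in; nothing more can be done
None
```

The job is handed in at about 43.5 s with no verdict returned: the green mug hangs still by its handle on the empty arm, which points to the front, and the gripper is clear; I viewed 11 pictures, one over the limit of 10.

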